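Third hand at the reel clamp

TASK

The empty chrome spool has been left standing in front of the reel clamp: lift it out of the way and stand it upright in the open wooden drawer, set down rather than dropped. Then take the reel, which lies on its side, and keeping it flat on the bench press the flat face of its foot, square and centred between the clamp's two wing nuts, against the soft facing with a steady push of about 10 newtons, as my third hand while I swing the dogs over the foot and tighten them. Never ram it, keep the push up for two seconds and finish while still holding it pressed there, and leave everything else where it lies.

Things in the scene. Friction and masses are not known exactly. Their poses are not given: they have to be found in the camera images.
- clamp: Grey cast reel clamp bolted to the bench; upright jaw 150 mm long (y), 50 mm high, its front towards the robot, covered by a black soft rubber facing 72 mm long, 6 to 46 mm above the bench. Origin on the bench under the middle of the facing's front face when free; +x points into the jaw (the way to press), +y along it, z up. Base and bolts lie behind the jaw, to x = 95 mm.
- stud_right (a point): Front tip of the clamp's stud at its y = -44 mm (x = -30, 26 mm up); axes as the clamp's. The 6 mm stud sticks out of the jaw and carries a steel dog swung outwards (to y = -72 mm) and a brass wing nut, hub 12 mm across. The foot goes between the two nuts, which leave 76 mm free.
- stud_left (a point): Front tip of the clamp's other stud, at its y = +44 mm; the mirror image, dog swung out to y = +72 mm.
- facing (a joint): How far the soft rubber facing is squeezed into the jaw, in m: 0 free, at most 0.008. It gives way straight along the clamp's +x and springs back; 3 N per mm, so about 0.0033 at 10 N.
- reel: Black graphite spinning reel without spool, bail and handle, about 0.28 kg, lying on its side. Origin on the bench under the middle of its round gear housing (54 mm diameter, 45 mm high); +x points along the neck to the foot, z up. Rotor and shaft point along -y, a blunt tail reaches y = +44 mm. Centre of mass near x = 4, y = -15, 25 mm up.
- reel_neck (a point): On the reel's neck, 45 mm along the reel's +x from its origin, 26 mm up; axes as the reel's. The neck runs from the housing (x = 27) to the foot (x = 65 mm), is 16 mm wide along y and 12 mm thick (20 to 32 mm above the bench); it can be pinched across y from above, with 38 mm free between housing and foot.
- reel_foot (a point): Middle of the flat outer face of the reel's foot, 69 mm along the reel's +x from its origin and 26 mm above the bench when the reel lies flat; axes as the reel's. The foot is a plate 60 mm long (along y), 16 mm high and 4 mm thick; its face looks along +x.
- reel_shaft (a point): Free end of the reel's bare steel shaft, at y = -107 mm in the reel's frame, 27 mm up; 7 mm thick. Behind it, along +y, come the rotor's two arms (ending at y = -86 mm, 27 mm either side of the axis) and the rotor cup, 51 mm diameter, from y = -65 to -31 mm, 53 mm high.
- spool: Empty chrome spool standing on its skirt in front of the clamp's facing: skirt 48 mm diameter and 14 mm high, narrow waist (32 mm), upper lip 44 mm diameter, 36 mm high in all, 70 g. Origin at the centre of its underside, z up its axis.
- drawer: Small open wooden drawer standing on the bench, 200 mm (x) by 160 mm (y) outside, 45 mm high, walls and floor 8 mm thick, with a 54 mm high front board and a brass knob on its -x side. Origin at the centre of its underside, z up. Fixed. A brass gear lies in it towards the +x end; the half on the -x side is empty.
- gear: Brass main gear, 36 mm diameter, 16 mm high, lying in the drawer towards its +x end; leave it. Origin at the centre of its underside.
- washer_a: Brass drag washer, 32 mm diameter, 3 mm thick, flat on the bench; leave it. Origin at the centre of its underside.
- washer_b: A second brass drag washer, same size; leave it.
- bail: Steel bail arm, a half loop of 3 mm wire 90 mm across, lying flat on the bench, at most 10 mm high; leave it. Origin between the two ends of the loop.
- handle: Reel handle, a 62 mm steel crank with a red plastic knob standing up at one end, 42 mm high, lying on the bench; leave it. Origin under the middle of the crank.
- screwdriver: Screwdriver, 190 mm long, lying on the bench; leave it.
- oil: White oil bottle, 40 mm diameter, 100 mm high, standing; leave it. Origin at the centre of its underside.
Things that resemble listed ones, but are neither listed nor needed, are in the scene too. What is shaped like the spool but green or purple is not meant.

How it is judged:
By the outcome, as a careful person would: the job done as asked, in the order asked, and still so for the second after the job is handed in, while the arm keeps its last pose, push and grip.
It also fails if it takes over 64 s, if anything falls off the work surface, if the arm or the gripper's body presses on something with over 40 N, if the wrist force passes 120 N, or if a joint passes its speed limit or range.

ROBOT

A 6-joint arm with a two-finger parallel gripper is mounted at the origin on the work surface. World frame = base frame: x ahead of the robot, y to its left, z up, the work surface at z = 0. Lengths are in m, angles in rad, forces in N, time in s.
With the tool pointing down it reaches from about 0.375 to 0.975 m from the base axis. Payload 3.8 kg.
Tool frame: the origin (TCP) lies midway between the tips of the shut fingers; the grasp point (between the pads) lies 19 mm behind it; z points along the fingers, y is the line along which they close (so a half turn about z gives the same grasp; the last joint's range is limited). The gripper opens to 85 mm and grips with 20 to 120 N. Pads are 22 mm wide; open, the fingers measure 114 mm over their backs; the gripper's body (76 mm by 85 mm) begins 54 mm behind the grasp point. The pads swing forward as they close: fully open they stand 13 mm farther back than shut.
Start: joints at [1.269, 0.264, 1.604, -0, 1.274, -0.037], TCP at [0.177, 0.651, 0.231] pointing down, gripper open.
Joint ranges: [-2.63, 2.63], [-0.94, 2.18], [0.31, 2.57], [-1.31, 4.45], [0, 2.66], [-2.55, 2.55]. Speed limits (rad/s): [2.57, 2.57, 3.14, 3.14, 3.14, 3.14].

INTERFACE

Orientations are given as a rotation vector (axis times angle).
In Python, from workcell import sensors, viewer, job gives the robot as it stands.
- The arm moves only by the shell command python3 -m inch 'ROWS' [FORCE]. ROWS is JSON, one flat list of numbers, 7 for each row, row after row: the shift along the tool's x, y, z in mm, then the turn, a rotation vector about the tool's x, y, z in degrees, then the finger opening in mm, from 0 to 85.4. A call has exactly 8 rows; each row shifts and turns the commanded pose from where the row before left it, along the tool's axes as they then stand; what a row does not reach is not made up. A row lasts 1/10 s, in which the tool goes at most 50 mm and 8.59 degrees, less where a joint would pass 70% of its speed; a pose out of reach is approached as far as the arm can. A call is refused whole if a number of a shift passes 50 or a number of a turn 8.59, either way. A call with a gripper value outside its range is refused whole. The fingers move at their own pace and stop on an object; FORCE is the grip in N (left out, the last holds). Time passes only in rows, so rows that do not move let the fingers close, or fill a call up. It gives the time, the measured TCP pose, the force, the opening and the grip force at its end, in the units of the state.
- sensors.read_state(): the state, without advancing time (a new reading comes with each control period).
- viewer.read_camera(name): name is "scene" or "side" or "wrist"; returns the picture (480x640x3 uint8, red, green, blue); there is no depth.
- viewer.camera_params(name): a dict with "K" (3x3 intrinsics, pixels), "world_to_cam" (4x4, takes a point from world to camera coordinates). Camera axes: x right, y down, z forward; pixel columns grow to the right and rows downward; lengths in m; the calibration is good to about 2 mm. A picture is of the moment at which its call begins: read the wrist's pose just before it. camera_params takes no time and is no camera call; for the wrist camera it gives the pose at the moment of the call.
- job.finish_job(): hands the job in; it is judged then, once.
The state is a dict: "time": time; "q": joint angles; "joint_vel": joint speeds; "joint_torque": joint torques, N m; "tool_pos": TCP position; "tcp_rot": TCP orientation; "wrist_force": force on the tool from outside, world axes, zero at the start; "torque": the same for the moment, N m; "width": opening from 0.0 (shut) to 1.0 (fully open); "grip_force": force on a finger pad.
Only numpy, scipy, OpenCV 4.12 (cv2) and the standard library are available. Lean on these libraries where they do the work, as an engineer would, in place of code of your own. Each camera call takes 0.05 s, during which the arm holds its last target. There are 200 camera calls.

## Working session

There is one attempt and no reset: what is moved stays moved. The work goes in short steps, Python scripts to look and compute and a shell command to move; the robot and the scene stay as the last step left them, time stands still between calls to the robot, and variables do not carry over. Pictures are saved under pics/ and viewed, at most 10 in all, crops included, and the job is handed in when it is done.

```bash
ls; mkdir -p pics; cat > h.py <<'E'
import numpy as np, cv2
from workcell import sensors, viewer, job
from scipy.spatial.transform import Rotation as R
def snap(n,f):
    P=viewer.camera_params(n); im=viewer.read_camera(n); cv2.imwrite('pics/'+f,im[:,:,::-1]); np.savez('pics/'+f+'.npz',K=P['K'],T=P['world_to_cam'],im=im); return im,P
def load(f):
    d=np.load('pics/'+f+'.npz'); return d['im'],{'K':d['K'],'world_to_cam':d['T']}
def ray(P,u,v):
    T=np.array(P['world_to_cam']);K=np.array(P['K']);d=T[:3,:3].T@np.linalg.solve(K,[u,v,1]);return -T[:3,:3].T@T[:3,3],d
def onz(P,u,v,z):
    c,d=ray(P,u,v);return c+d*(z-c[2])/d[2]
def tri(*r):
    A=0;b=0
    for P,u,v in r:
        c,d=ray(P,u,v);d=d/np.linalg.norm(d);M=np.eye(3)-np.outer(d,d);A=A+M;b=b+M@c
    x=np.linalg.solve(A,b);return x
def proj(P,X):
    T=np.array(P['world_to_cam']);p=np.array(P['K'])@(T[:3,:3]@np.array(X)+T[:3,3]);return p[:2]/p[2]
E
python3 - <<'E'
from h import *
for n in ['scene','side','wrist']: im,P=snap(n,n+'1.png'); print(n,ray(P,320,240))
print(sensors.read_state())
E
```

```text
pics
scene (array([ 1.2636747 , -0.44422092,  0.96568731]), array([-0.59234664,  0.30862311, -0.74424994]))
side (array([0.22464688, 0.69363882, 1.07975287]), array([ 0.24048301, -0.58122442, -0.77752336]))
wrist (array([0.10264496, 0.6705537 , 0.37172958]), array([ 0.28951973, -0.09060854, -0.95292165]))
{'time': 0.15, 'q': array([ 1.26907327e+00,  2.64629072e-01,  1.60506279e+00, -6.40880227e-06,
        1.27368721e+00, -3.69002933e-02]), 'joint_vel': array([ 0.00012908, -0.00127962, -0.00387011, -0.00059578,  0.00128983,
        0.00022269]), 'joint_torque': array([ 2.07391872e-04, -5.15914643e+01, -3.67952693e+01, -2.37274789e-04,
        8.29125027e-03, -4.58906513e-08]), 'tool_pos': array([0.17650979, 0.65092934, 0.23021367]), 'tcp_rot': array([-4.14726104e-01, -3.11379924e+00,  2.76733059e-03]), 'wrist_force': array([ 1.04863607, -0.68495126, -0.75102892]), 'torque': array([0.00571491, 0.02232853, 0.0505973 ]), 'grip_force': 0.0, 'width': 0.9986995821787662}
```

View pics/scene1.png

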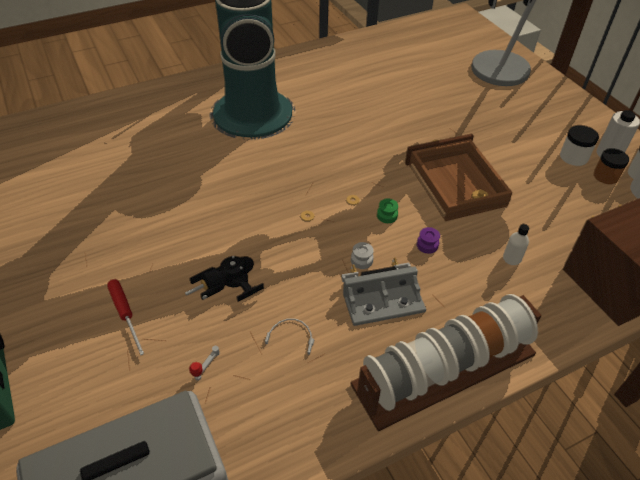

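View pics/side1.png

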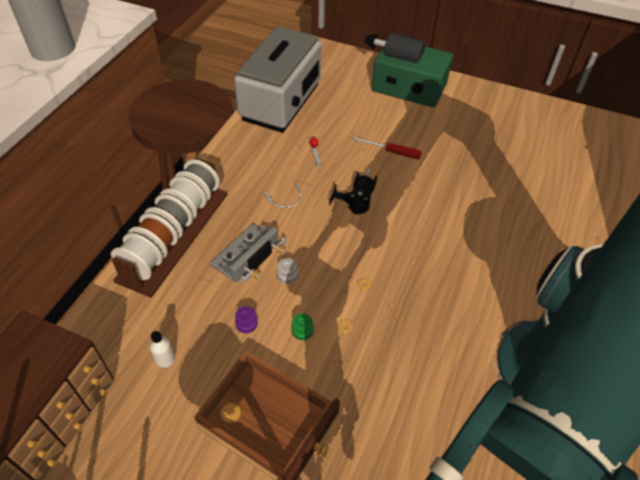

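The scene view shows the chrome spool at (362,255), the clamp at (383,292) and the reel at (232,272). The drawer is at (458,175), with the gear at (480,195). In the side view the spool is at (287,270), the clamp at (250,252) and the reel at (355,193). The drawer is at (268,415) there. Next I'll enlarge both around these.

```bash
python3 - <<'E'
from h import *
a,Pa=load('scene1.png');b,Pb=load('side1.png')
A=cv2.resize(a[220:330,180:440],None,fx=3,fy=3,interpolation=2)[:,:780]
B=cv2.resize(b[165:290,200:390],None,fx=2.1,fy=2.1,interpolation=2)
C=cv2.resize(b[350:480,190:350],None,fx=2,fy=2,interpolation=2)
out=np.zeros((600,780,3),np.uint8);out[:330]=A;out[332:332+B.shape[0],:B.shape[1]]=B;out[332:332+C.shape[0],410:410+C.shape[1]]=C
cv2.imwrite('pics/mos.png',out[:,:,::-1])
print('spool tri',tri((Pa,362,250),(Pb,288,265)),onz(Pa,362,250,.036),onz(Pb,288,265,.036))
for n,u in [('drawer c floor',(458,180)),('gear',(480,194)),('reel',(235,270))]: print(n,onz(Pa,*u,.02))
for u in [(268,415),(230,412),(358,193)]: print(onz(Pb,*u,.02))
E
```

```text
spool tri [0.58471446 0.00766248 0.03450692] [0.58666451 0.00751697 0.036     ] [0.58354856 0.00783935 0.036     ]
drawer c floor [0.48211878 0.32771276 0.02      ]
gear [0.54385732 0.34571633 0.02      ]
reel [ 0.50926393 -0.24574694  0.02      ]
[0.47237809 0.32814365 0.02      ]
[0.5401401 0.3522035 0.02     ]
[ 0.52646047 -0.27536101  0.02      ]
```

View pics/mos.png

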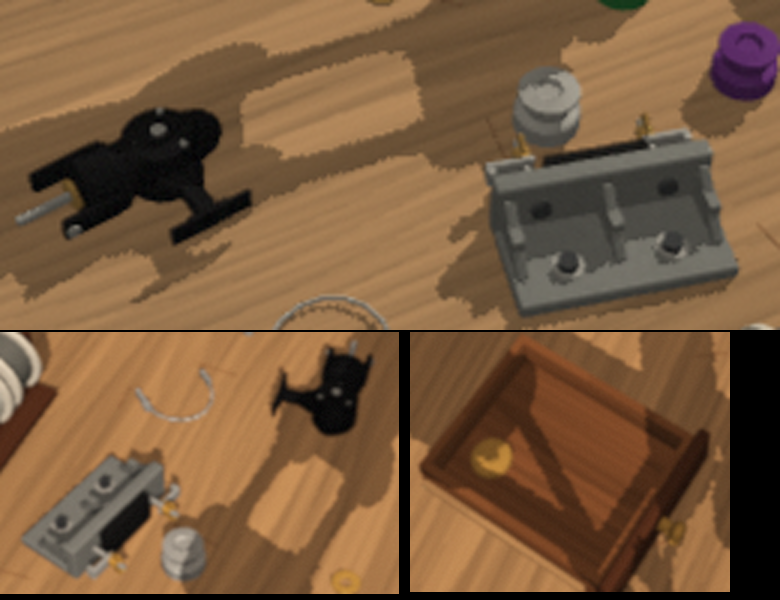

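The mosaic's top panel shows the reel's foot from (172,238) to (250,197). The housing is near (165,135), the spool lip near (548,90), and the jaw's front top edge runs from (488,166) to (690,133). Bottom right shows the drawer, with its rim corners and the gear at (492,457).

```bash
python3 - <<'E'
from h import *
a,Pa=load('scene1.png');b,Pb=load('side1.png')
s=lambda u,v:(180+u/3,220+v/3)
d=lambda u,v:(200+u/2.1,165+(v-332)/2.1)
w=lambda u,v:(190+(u-410)/2,350+(v-332)/2)
def p(n,*x): print(n,*[np.round(i*1e3) for i in x])
p('jaw',onz(Pa,*s(488,166),.05),onz(Pa,*s(690,133),.05))
p('facing top side',onz(Pb,*d(104,540),.046),onz(Pb,*d(147,500),.046))
p('facing bot side',onz(Pb,*d(104,572),.006),onz(Pb,*d(150,528),.006))
p('drawer',*[onz(Pb,*w(*q),.045) for q in [(520,342),(425,465),(595,585),(700,435)]],onz(Pb,*w(492,457),.024))
p('knob',onz(Pb,*w(672,530),.03))
p('foot',onz(Pa,*s(172,238),.034),onz(Pa,*s(250,195),.034),onz(Pb,*d(275,410),.034),onz(Pb,*d(280,372),.034))
p('shaft',tri((Pa,*s(18,220)),(Pb,*d(353,342))))
p('housing',onz(Pa,*s(160,130),.045),onz(Pb,*d(337,392),.045))
p('spool',tri((Pa,*s(551,85)),(Pb,*d(184,540))))
for n,P,(i) in (('a',Pa,a),('b',Pb,b)):
  m=(i.max(2)<45).astype(np.uint8); nn,l,st,c=cv2.connectedComponentsWithStats(m)
  for k in range(1,nn):
    if st[k,4]>150 and 180<c[k][0]<400 and 150<c[k][1]<300: print(n,st[k],c[k])
E
```

```text
jaw [638. -66.  50.] [672.  69.  50.]
facing top side [658.  47.  46.] [641. -19.  46.]
facing bot side [655.  59.   6.] [637. -13.   6.]
drawer [563. 246.  45.] [583. 392.  45.] [395. 424.  45.] [365. 262.  45.] [537. 354.  24.]
knob [355. 349.  30.]
foot [ 591. -271.   34.] [ 580. -212.   34.] [ 571. -207.   34.] [ 590. -266.   34.]
shaft [ 530. -355.   29.]
housing [ 512. -248.   45.] [ 513. -253.   45.]
spool [585.  10.  40.]
a [ 190  257   74   44 1529] [228.22890778 276.93067364]
b [330 174  47  40 831] [357.95306859 194.2045728 ]
b [248 241  23  28 305] [259.18688525 255.84918033]
```

Estimated positions in mm: spool (585,8), clamp facing (650,16) with yaw about -14°, reel (513,-250) with yaw about 9°, and drawer centre about (476,331). I'll move the wrist camera over the clamp.

```bash
python3 -m inch '[-33,-31.6,0,0,0,0,85,-33,-31.6,0,0,0,0,85,-33,-31.6,0,0,0,0,85,-33,-31.6,0,0,0,0,85,-33,-31.6,0,0,0,0,85,-33,-31.6,0,0,0,0,85,-33,-31.6,0,0,0,0,85,-33,-31.6,0,0,0,0,85]'
python3 -m inch '[-33,-31.6,0,0,0,0,64,-33,-31.6,0,0,0,0,64,-33,-31.6,0,0,0,0,64,-33,-31.6,0,0,0,0,64,-33,-31.6,0,0,0,0,64,-33,-31.6,0,0,0,0,64,-33,-31.6,0,0,0,0,64,-33,-31.6,0,0,0,0,64]'
python3 - <<'E'
from h import *
im,P=snap('wrist','w2.png'); print(ray(P,320,240),sensors.read_state()['tool_pos'])
E
```

```text
time: 0.95
tool_pos: [0.3657, 0.3366, 0.2311]
tcp_rot: [0.414, 3.114, -0.0]
wrist_force: [-0.2, 0.3, -0.1]
width: 0.993
grip_force: 0.0
time: 1.75
tool_pos: [0.5544, 0.0235, 0.2311]
tcp_rot: [-0.415, -3.114, -0.0]
wrist_force: [1.9, 1.4, 0.6]
width: 0.753
grip_force: 0.0
(array([0.48052093, 0.04292196, 0.37276879]), array([ 0.28994206, -0.08865561, -0.95297694])) [0.55780923 0.0176918  0.23117447]
```

View pics/w2.png

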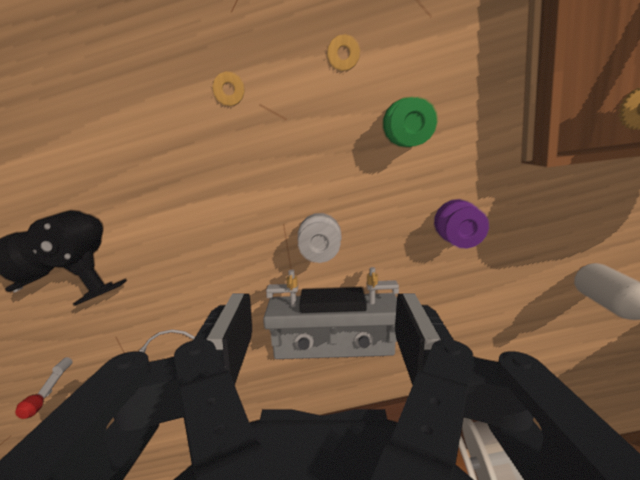

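The wrist view, with world +x pointing down, shows the spool lip at (319,238). The facing's top runs from (302,289) to (366,289). The stud tips are at (292,271) and (373,268). The reel is at the left, with its foot face from (75,303) to (126,282) and its housing near (75,232). The washers are at (228,88) and (343,52).

```bash
python3 - <<'E'
from h import *
a,Pa=load('scene1.png');b,Pb=load('side1.png');im,P=load('w2.png')
def p(n,*x): print(n,*[np.round(i*1e3,1) for i in x])
crop=im[205:275,290:350].astype(int); sat=crop.max(2)-crop.min(2)
m=((sat<25)&(crop.max(2)>60)).astype(np.uint8); n,l,st,c=cv2.connectedComponentsWithStats(m);k=1+st[1:,4].argmax();print(st[k]+[290,205,0,0,0],c[k]+[290,205])
p('spool',onz(P,319.5,238,.036),tri((P,319.5,238),(Pa,363.7,248.3),(Pb,287.6,264)))
m=(im[280:320,295:375].max(2)<40).astype(np.uint8);n,l,st,c=cv2.connectedComponentsWithStats(m);k=1+st[1:,4].argmax();ys,xs=np.where(l==k);print('facing px',st[k]+[295,280,0,0,0])
top=[(x+295,ys[xs==x].min()+280) for x in range(st[k,0]+3,st[k,0]+st[k,2]-3)]; print(top[::8])
p('facing',onz(P,302,290,.046),onz(P,366,289,.046))
p('studtips',onz(P,292,271,.026),onz(P,373,268,.026))
p('foot',onz(P,75,304,.034),onz(P,126,282,.034)); p('housing',onz(P,68,235,.045))
p('washers',onz(P,228,88,.003),onz(P,343,52,.003)); p('green',onz(P,410,120,.036)); p('drawer corner',onz(P,548,165,.045))
p('bail',onz(P,172,330,.003))
E
```

```text
[ 298  214   43   48 1639] [318.67907261 237.414277  ]
spool [580.8  11.7  36. ] [583.2  10.9  38.5]
facing px [ 300  288   66   24 1439]
[(303, np.int64(290)), (311, np.int64(290)), (319, np.int64(289)), (327, np.int64(289)), (335, np.int64(289)), (343, np.int64(288)), (351, np.int64(288)), (359, np.int64(288))]
facing [627.6 -20.   46. ] [644.   44.5  46. ]
studtips [612.1 -28.   26. ] [631.7  57.5  26. ]
foot [ 584.1 -266.4   34. ] [ 574.6 -201.4   34. ]
housing [ 509.7 -227.2   45. ]
washers [417.5 -37.4   3. ] [416.4  79.9   3. ]
green [492.8 122.4  36. ]
drawer corner [565.3 236.8  45. ]
bail [ 656.9 -196.8    3. ]
```

```bash
cat >> h.py <<'E'
def togo(X,yaw=None):
    s=sensors.read_state(); r=R.from_rotvec(s['tcp_rot']); d=r.inv().apply(np.array(X)-s['tool_pos'])*1e3
    M=r.as_matrix(); y=np.degrees(np.arctan2(M[1,1],M[0,1]))
    print('t',s['time'],'pos',np.round(s['tool_pos']*1e3,1),'tool-shift',np.round(d,1),'yawY',round(y,2),'tiltz',np.round(M[:,2],3),'turn tool z',None if yaw is None else round(y-yaw,2),'F',np.round(s['wrist_force'],1))
E
python3 -c "
from h import *
togo([.582,.0115,.016],76)"
```

```text
t 1.8 pos [557.8  17.7 231.2] tool-shift [-24.    1.3 215.3] yawY 74.67 tiltz [ 0.003 -0.005 -1.   ] turn tool z -1.33 F [ 3.8 -3.5  0. ]
```

```bash
python3 -m inch '[-5,-1,30,0,0,0,68,-5,-1,30,0,0,0,68,-5,-1,30,0,0,0,68,-5,-1,25,0,0,0,68,-5,-1,20,0,0,0,68,-5,0,10,0,0,0,68,0,0,0,0,0,0,68,0,0,0,0,0,0,68]'
python3 - <<'E'
from h import *
im,P=snap('wrist','w3.png'); togo([.582,.0115,.016],76)
m=im.copy(); cv2.imwrite('pics/w3.png',m[:,:,::-1])
E
```

```text
time: 2.6
tool_pos: [0.582, 0.0128, 0.0869]
tcp_rot: [0.415, 3.114, 0.0]
wrist_force: [0.3, 0.2, 0.2]
width: 0.793
grip_force: 0.0
t 2.65 pos [582.4  12.8  87.5] tool-shift [ 0.2 -1.4 71.5] yawY 74.84 tiltz [ 0.002  0.    -1.   ] turn tool z -1.16 F [-0.3 -0.7 -0.2]
```

View pics/w3.png

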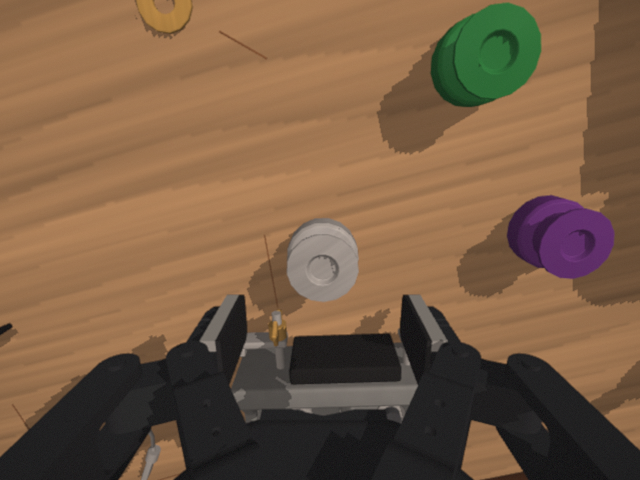

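The near view shows the spool lip centred at about (323,267), and the facing's lower front edge from (294,339) to (396,335). The left stud is hidden behind a finger.

```bash
python3 - <<'E'
from h import *
im,P=load('w3.png');w2,P2=load('w2.png')
def p(n,*x): print(n,*[np.round(i*1e3,1) for i in x])
p('spool',onz(P,323,267,.036),tri((P,323,267),(P2,319.5,240)))
X=tri((P,323,267),(P2,319.5,240))
p('lip diam',onz(P,287,267,.036)-onz(P,358,267,.036))
p('fac bottom',onz(P,294,339,.006),onz(P,396,336,.006)); p('w2',onz(P2,301,290,.006),onz(P2,366,288,.006))
p('fac top edge z46',onz(P,290,366,.046),onz(P,400,362,.046))
p('stud R tip',onz(P,278,312,.028))
togo([*X[:2],.016],76)
E
```

```text
spool [583.6  11.5  36. ] [580.5  12.1  43.7]
lip diam [-11.1 -41.1   0. ]
fac bottom [645.3 -27.6   6. ] [662.6  46.1   6. ]
w2 [645.3 -28.8   6. ] [662.7  44.9   6. ]
fac top edge z46 [638.7 -24.8  46. ] [653.8  42.2  46. ]
stud R tip [609.5 -25.9  28. ]
t 2.65 pos [582.4  12.8  87.5] tool-shift [ 1.7 -1.2 71.5] yawY 74.84 tiltz [ 0.002  0.    -1.   ] turn tool z -1.16 F [-0.3 -0.7 -0.2]
```

```bash
python3 -m inch '[0,-1,20,0,0,0,68,0,0,20,0,0,0,68,0,0,15,0,0,0,68,0,0,10,0,0,0,68,0,0,6,0,0,0,68,0,0,0,0,0,0,40,0,0,0,0,0,0,30,0,0,0,0,0,0,30]' 30
python3 -m inch '[0,0,0,0,0,0,30,0,0,0,0,0,0,30,0,0,0,0,0,0,30,0,0,-2,0,0,0,30,0,0,-6,0,0,0,30,0,0,-10,0,0,0,30,0,0,-15,0,0,0,30,0,0,-15,0,0,0,30]'
```

```text
time: 3.45
tool_pos: [0.5821, 0.0117, 0.0162]
tcp_rot: [0.415, 3.113, 0.0]
wrist_force: [0.2, -0.1, -1.4]
width: 0.488
grip_force: 30.4
time: 4.25
tool_pos: [0.5815, 0.0117, 0.0648]
tcp_rot: [0.415, 3.114, 0.0]
wrist_force: [0.3, -0.9, -1.1]
width: 0.483
grip_force: 30.4
```

```bash
python3 -m inch '[0,0,-25,0,0,0,30,10,10,-20,0,0,0,30,20,25,-15,0,0,0,30,25,30,0,0,0,0,30,25,30,0,0,0,0,30,25,30,0,0,0,0,30,25,30,0,0,0,0,30,25,30,0,0,0,0,30]'
python3 -m inch '[25,30,0,0,0,0,30,25,30,0,0,0,0,30,20,20,0,0,0,0,30,8,8,0,0,0,0,30,0,0,0,0,0,0,30,0,0,0,0,0,0,30,0,0,0,0,0,0,30,0,0,0,0,0,0,30]'
python3 - <<'E'
from h import *
im,P=snap('wrist','w4.png'); togo([.428,.337,.140],76)
snap('side','s4.png'); snap('scene','c4.png')
E
```

```text
time: 5.05
tool_pos: [0.4799, 0.2323, 0.1252]
tcp_rot: [0.415, 3.112, 0.002]
wrist_force: [0.2, 0.3, -0.9]
width: 0.482
grip_force: 30.5
time: 5.85
tool_pos: [0.4285, 0.335, 0.1233]
tcp_rot: [0.417, 3.114, -0.0]
wrist_force: [0.4, -0.6, -1.1]
width: 0.488
grip_force: 30.5
t 5.9 pos [428.5 335.1 123.3] tool-shift [  1.    1.7 -16.7] yawY 74.74 tiltz [ 0. -0. -1.] turn tool z -1.26 F [-0.2 -0.  -1.4]
```

View pics/w4.png

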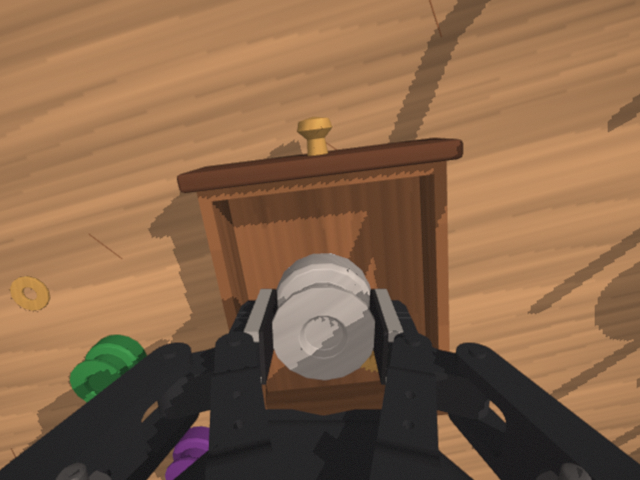

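The spool is held level. The drawer's front board top runs from (181,181) to (462,148), and the knob is at (315,125). The inside wall edges at rim height run from (198,198) down on the left and from (447,165) down on the right.

```bash
python3 - <<'E'
from h import *
im,P=load('w4.png')
def p(n,*x): print(n,*[np.round(i*1e3,1) for i in x])
p('front board',onz(P,180,182,.054),onz(P,462,148,.054)); p('knob',onz(P,315,125,.03))
p('inner wall front at floor',onz(P,236,265,.008),onz(P,422,180,.008)) 
p('rim left outer',onz(P,198,198,.045),onz(P,225,330,.045)); p('rim right outer',onz(P,447,165,.045),onz(P,446,345,.045))
c,d=ray(P,320,240);print(c)
E
```

```text
front board [360.7 262.5  54. ] [386. 431.  54.]
knob [350.2 350.2  30. ]
inner wall front at floor [435.4 260.2   8. ] [407.9 415.7   8. ]
rim left outer [373.6 265.8  45. ] [469.7 249.   45. ]
rim right outer [395.1 423.7  45. ] [524.6 402.1  45. ]
[0.35465151 0.35465547 0.26497925]
```

```bash
python3 -m inch '[0,0,20,0,0,0,30,0,0,25,0,0,0,30,0,0,20,0,0,0,30,0,0,14,0,0,0,30,0,0,8,0,0,0,30,0,0,5,0,0,0,30,0,0,3,0,0,0,30,0,0,0,0,0,0,30]'
python3 -m inch '[0,0,1,0,0,0,30,0,0,1,0,0,0,30,0,0,1,0,0,0,30,0,0,0.5,0,0,0,30,0,0,0.5,0,0,0,30,0,0,0,0,0,0,30,0,0,0,0,0,0,30,0,0,0,0,0,0,30]'
```

```text
time: 6.8
tool_pos: [0.4282, 0.3364, 0.0286]
tcp_rot: [0.415, 3.114, 0.001]
wrist_force: [0.9, -0.2, -0.9]
width: 0.489
grip_force: 30.5
time: 7.6
tool_pos: [0.4279, 0.3361, 0.0243]
tcp_rot: [0.415, 3.114, 0.0]
wrist_force: [-0.3, -0.7, -0.7]
width: 0.486
grip_force: 30.5
```

```bash
python3 -m inch '[0,0,0.3,0,0,0,30,0,0,0.3,0,0,0,30,0,0,0.3,0,0,0,30,0,0,0,0,0,0,30,0,0,0,0,0,0,30,0,0,0,0,0,0,30,0,0,0,0,0,0,30,0,0,0,0,0,0,30]'
```

```text
time: 8.4
tool_pos: [0.428, 0.3362, 0.0239]
tcp_rot: [0.415, 3.114, 0.0]
wrist_force: [-1.7, -1.2, 5.1]
width: 0.487
grip_force: 30.8
```

It is down on the floor, with 5 N of contact. I'll open the fingers and rise.

```bash
python3 -m inch '[0,0,0,0,0,0,46,0,0,0,0,0,0,52,0,0,0,0,0,0,60,0,0,0,0,0,0,60,0,0,0,0,0,0,60,0,0,-5,0,0,0,60,0,0,-15,0,0,0,60,0,0,-25,0,0,0,60]'
python3 -m inch '[0,0,-30,0,0,0,60,0,0,-30,0,0,0,60,0,0,-30,0,0,0,60,0,0,-30,0,0,0,60,0,0,-10,0,0,0,60,0,0,0,0,0,0,60,0,0,0,0,0,0,60,0,0,0,0,0,0,60]'
python3 - <<'E'
from h import *
a,Pa=load('scene1.png');b,Pb=load('side1.png')
im,P=snap('wrist','w5.png'); togo([.555,-.25,.2],99.5)
cv2.imwrite('pics/w5c.png',im[::1,::1,::-1][120:480])
E
```

```text
time: 9.2
tool_pos: [0.4267, 0.3353, 0.0681]
tcp_rot: [-0.414, -3.112, 0.004]
wrist_force: [0.6, -0.5, 0.3]
width: 0.702
grip_force: 0.0
time: 10.0
tool_pos: [0.4267, 0.3353, 0.1962]
tcp_rot: [-0.414, -3.111, 0.004]
wrist_force: [-0.3, 0.2, 0.3]
width: 0.7
grip_force: 0.0
t 10.05 pos [426.8 335.3 196.2] tool-shift [-276.9 -531.4   -2.9] yawY 74.83 tiltz [-0.003 -0.002 -1.   ] turn tool z -24.67 F [-0.2  0.4 -0.4]
```

View pics/w5c.png

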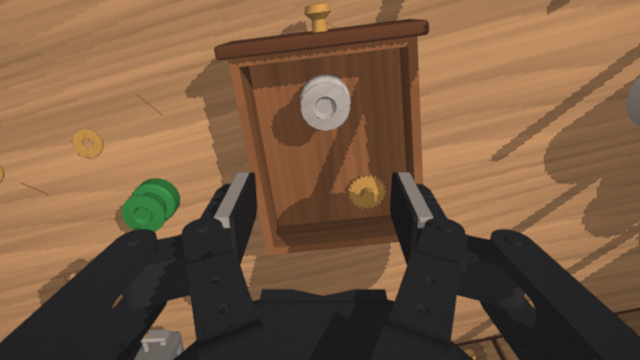

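The chrome spool stands upright in the drawer's -x half at (325,103) in this crop, and the gear at (366,190) is untouched. Now I'll move above the reel.

```bash
python3 -m inch '[-12,-20,0,0,0,0,60,-24,-46,0,0,0,0,60,-24,-46,0,0,0,0,60,-24,-46,0,0,0,0,60,-24,-46,0,0,0,0,60,-24,-46,0,0,0,0,60,-24,-46,0,0,0,0,60,-24,-46,0,0,0,0,60]'
python3 -m inch '[-24,-46,0,0,0,0,44,-24,-46,0,0,0,0,44,-24,-46,0,0,0,0,44,-20,-40,0,0,0,0,44,-5,-11,0,0,0,-8,44,0,0,0,0,0,-8.5,44,0,0,0,0,0,-8.2,44,0,0,0,0,0,0,44]'
python3 -m inch '[0,0,0,0,0,0,44,0,0,0,0,0,0,44,0,0,0,0,0,0,44,0,0,0,0,0,0,44,0,0,0,0,0,0,44,0,0,0,0,0,0,44,0,0,0,0,0,0,44,0,0,0,0,0,0,44]'
python3 - <<'E'
from h import *
im,P=snap('wrist','w6.png'); togo([.557,-.242,.2],99.5)
E
```

```text
time: 10.85
tool_pos: [0.5085, -0.0301, 0.197]
tcp_rot: [-0.415, -3.112, -0.0]
wrist_force: [0.4, 0.3, -0.4]
width: 0.701
grip_force: 0.0
time: 11.65
tool_pos: [0.5513, -0.2305, 0.1964]
tcp_rot: [0.26, -3.128, -0.003]
wrist_force: [-0.1, -0.4, -0.3]
width: 0.515
grip_force: 0.0
time: 12.45
tool_pos: [0.5522, -0.2305, 0.1984]
tcp_rot: [-0.261, 3.131, -0.0]
wrist_force: [0.3, 0.2, -0.3]
width: 0.516
grip_force: 0.0
t 12.5 pos [ 552.2 -230.5  198.4] tool-shift [ -2.8 -12.2  -1.6] yawY 99.52 tiltz [ 0. -0. -1.] turn tool z 0.02 F [-0.4 -0.3  0.1]
```

View pics/w6.png

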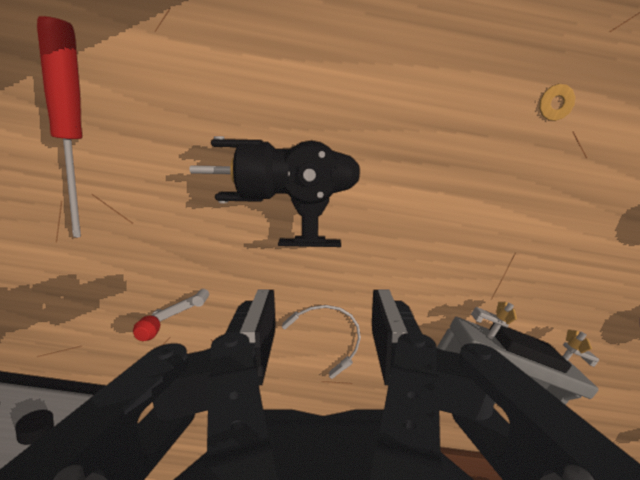

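The reel lies square in the view. The foot runs from (279,243) to (341,243), the neck is at about (311,215), the housing hub at (309,175) and the shaft tip at (191,170). The clamp's nuts are at (497,318) and (578,345).

```bash
python3 - <<'E'
from h import *
im,P=load('w6.png');a,Pa=load('scene1.png');b,Pb=load('side1.png')
def p(n,*x): print(n,*[np.round(i*1e3,1) for i in x])
m=(im[130:252,190:365].max(2)<60).astype(np.uint8)
for r in range(72,120,4):
  xs=np.where(m[r])[0]; print(r+130,xs.min()+190,xs.max()+190,len(xs),end=' | ')
for r in range(236,249): 
  for c in (285,335): print(im[r,c].max(),end=' ')
print()
f=[onz(P,278.5,246,.034),onz(P,341.5,246.5,.034)]; p('foot',*f,np.linalg.norm(f[1]-f[0])); d=f[1]-f[0]; print('yaw',np.degrees(np.arctan2(-d[0],d[1])))
p('neck z32',onz(P,311,218,.032)); p('shaft',onz(P,190,170,.027),tri((P,190,170),(Pa,185.5,293.5)))
p('hub',onz(P,309.5,175,.045),tri((P,309.5,175),(Pa,180+158/3,220+130/3)))
p('foot tri',tri((P,278.5,246),(Pa,180+172/3,220+236/3)),tri((P,341.5,246),(Pa,180+250/3,220+194/3)))
e=[onz(P,240,140+0,.03)]
E
```

```text
202 292 327 36 | 206 294 325 32 | 210 297 322 26 | 214 300 320 21 | 218 302 317 16 | 222 302 317 16 | 226 302 317 16 | 230 302 317 16 | 234 302 317 16 | 238 280 324 36 | 242 279 339 61 | 246 324 339 16 | 115 171 102 168 64 129 28 70 25 27 25 21 28 25 32 31 30 33 35 33 80 54 112 143 153 168 
foot [ 585.4 -268.    34. ] [ 576.2 -209.9   34. ] 58.9
yaw 9.031057463336767
neck z32 [ 554.3 -242.2   32. ]
shaft [ 529.8 -355.7   27. ] [ 529.4 -355.7   28.3]
hub [ 514.3 -249.3   45. ] [ 513.8 -249.5   48.3]
foot tri [ 586.6 -269.    30.2] [ 576.8 -210.2   30.2]
```

```bash
python3 -m inch '[-1,-6,20,0,0,0,44,-1,-6,35,0,0,0,44,-1,-1,35,0,0,0,44,0,0,35,0,0,0.5,44,0,0,25,0,0,0,44,0,0,10,0,0,0,44,0,0,0,0,0,0,44,0,0,0,0,0,0,44]'
python3 - <<'E'
from h import *
im,P=snap('wrist','w7.png'); togo([.557,-.243,.008],99)
m=im[:,:].max(2)<60
for r in range(240,330,6):
  xs=np.where(m[r,230:420])[0]+230; print(r,xs.min() if len(xs) else 0,xs.max() if len(xs) else 0,len(xs),end=' | ')
cv2.imwrite('pics/w7c.png',im[150:400,180:480,::-1])
E
```

```text
time: 13.3
tool_pos: [0.5583, -0.2433, 0.0396]
tcp_rot: [-0.247, 3.13, -0.001]
wrist_force: [0.8, -0.5, 1.2]
width: 0.516
grip_force: 0.0
t 13.35 pos [ 558.9 -243.5   40.3] tool-shift [ 1.8  0.9 32.3] yawY 99.03 tiltz [ 0.003 -0.001 -1.   ] turn tool z 0.03 F [-0.2  0.2 -0.2]
240 230 387 158 | 246 230 373 115 | 252 230 367 89 | 258 230 361 69 | 264 294 357 64 | 270 297 353 57 | 276 301 349 49 | 282 306 345 40 | 288 310 340 31 | 294 268 378 42 | 300 266 380 47 | 306 239 407 72 | 312 236 410 76 | 318 233 412 108 | 324 230 416 155 |
```

View pics/w7c.png

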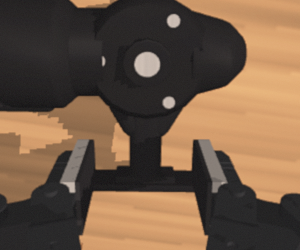

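The neck, at (146,150) in this crop, is centred between the finger pads, so I'll descend and grip.

```bash
python3 -m inch '[1,1,15,0,0,0,44,0,0,10,0,0,0,44,0,0,6,0,0,0,44,0,0,0,0,0,0,30,0,0,0,0,0,0,10,0,0,0,0,0,0,10,0,0,0,0,0,0,10,0,0,0,0,0,0,10]' 60
python3 -c "
from h import *
togo([.557,-.243,.008],99)"
```

```text
time: 14.15
tool_pos: [0.5562, -0.242, 0.0074]
tcp_rot: [-0.247, 3.132, -0.0]
wrist_force: [-0.5, 0.3, -1.5]
width: 0.176
grip_force: 58.7
t 14.15 pos [ 556.2 -242.     7.4] tool-shift [-0.6 -1.2 -0.6] yawY 99.03 tiltz [ 0. -0. -1.] turn tool z 0.03 F [-0.5  0.3 -1.5]
```

```bash
python3 -m inch '[0,8,0,0,0,0,10,-1,16,0,0,0,0,10,-2,22,0,0,0,0,10,-2,24,0,0,0,0,10,-2,24,0,0,0,0,10,-2,24,0,0,0,0,10,-2,24,0,0,0,0,10,-2,22,0,0,0,0,10]'
python3 -m inch '[-2,20,0,0,0,0,10,-2,16,0,0,0,0,10,-1,12,0,0,0,0,10,-1,8,0,0,0,0,10,0,2,0,0,0,0,10,0,0,0,0,0,3,10,0,0,0,0,0,5,10,0,0,0,0,0,5,10]'
python3 -m inch '[0,0,0,0,0,5,10,0,0,0,0,0,3.5,10,0,0,0,0,0,1.2,10,0,0,0,0,0,0,10,0,0,0,0,0,0,10,0,0,0,0,0,0,10,0,0,0,0,0,0,10,0,0,0,0,0,0,10]'
python3 - <<'E'
from h import *
im,P=snap('wrist','w8.png'); togo([.5852,.0267,.0075],76.3)
snap('side','s8.png');snap('scene','c8.png')
E
```

```text
time: 14.95
tool_pos: [0.5424, -0.0756, 0.0074]
tcp_rot: [0.248, -3.131, -0.001]
wrist_force: [-0.2, -0.4, -2.4]
width: 0.173
grip_force: 58.7
time: 15.75
tool_pos: [0.5403, -0.0203, 0.0074]
tcp_rot: [0.115, 3.139, -0.0]
wrist_force: [0.2, -1.0, -1.6]
width: 0.176
grip_force: 58.8
time: 16.55
tool_pos: [0.5401, -0.0197, 0.0074]
tcp_rot: [0.373, 3.119, -0.0]
wrist_force: [0.5, -1.1, -2.0]
width: 0.175
grip_force: 58.8
t 16.6 pos [540.1 -19.7   7.4] tool-shift [-32.9  55.7  -0.1] yawY 76.34 tiltz [-0. -0. -1.] turn tool z 0.04 F [-0.3 -0.6 -1.3]
```

View pics/w8.png

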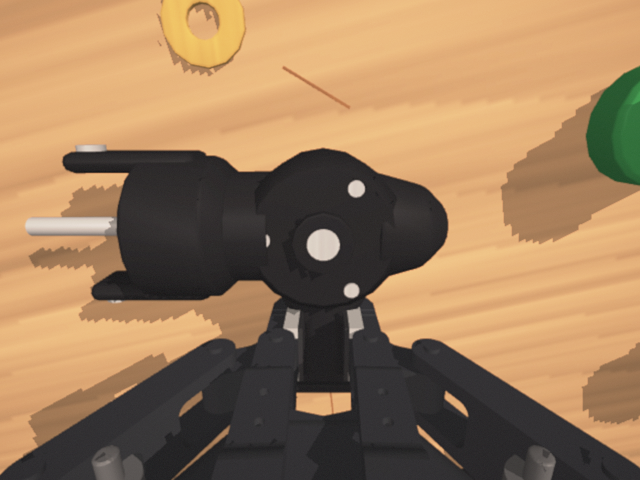

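The reel sits square in the grip, with the foot horizontal at row 388. Next I'll slide it to the stage point in front of the clamp and press it lightly onto the bench.

```bash
python3 -m inch '[0,5,0,0,0,0,10,0,10,0,0,0,0,10,0,14,0,0,0,0,10,-5,14,0,0,0,0,10,-8,10,0,0,0,0,10,-8,2,0.3,0,0,0,10,-8,0.5,0.3,0,0,0,10,-4,0,0,0,0,0,10]'
python3 - <<'E'
from h import *
im,P=snap('wrist','w9.png'); togo([.5852,.0267,.0075],76.3)
a,_=snap('side','s9.png');b,_=snap('scene','c9.png')
A=cv2.resize(a[190:300,200:340],None,fx=4,fy=4,interpolation=2)
B=cv2.resize(b[200:320,320:440],None,fx=4,fy=4,interpolation=2)
o=np.zeros((600,800,3),np.uint8);o[:440,:400]=A[:,80:480];o[:480,400:800]=B[:,:400]
cv2.imwrite('pics/mos9.png',o[:480,:,::-1])
E
```

```text
time: 17.5
tool_pos: [0.586, 0.0265, 0.007]
tcp_rot: [-0.374, -3.119, -0.0]
wrist_force: [-3.9, 0.6, 2.9]
width: 0.168
grip_force: 59.4
t 17.55 pos [586.5  26.1   7.1] tool-shift [ 1.4  0.2 -0.4] yawY 76.3 tiltz [ 0.  0. -1.] turn tool z -0.0 F [-0.6  2.4  3.5]
```

View pics/mos9.png

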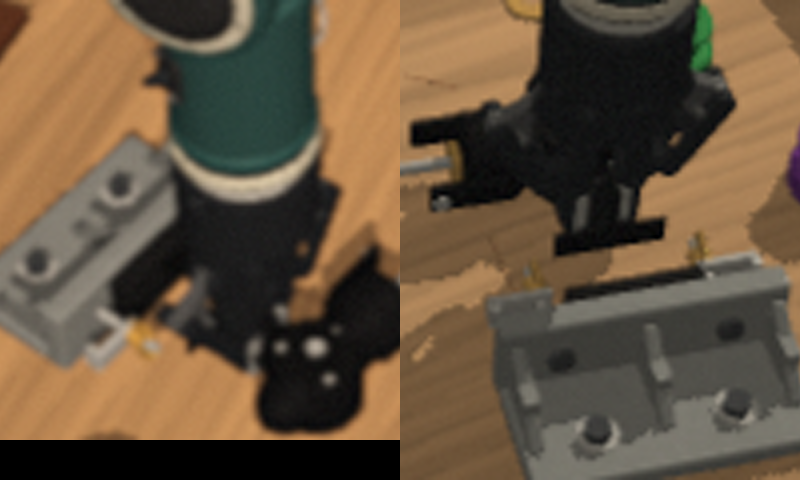

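In the scene half (right), the foot's outer face spans about (555,254) to (665,237) at its lower edge. The brass nuts are at (532,275) and (698,247), and the foot stands clear in front of the studs. I'll check the centring by rays.

```bash
python3 - <<'E'
from h import *
def p(n,*x): print(n,*[np.round(i*1e3,1) for i in x])
c9,Pc=load('c9.png');w6,P6=load('w6.png');w2,P2=load('w2.png');s1,Ps=load('side1.png')
def gold(im,x0,x1,y0,y1,mn):
  h=cv2.cvtColor(im[y0:y1,x0:x1],cv2.COLOR_RGB2HSV); m=((h[...,0]>14)&(h[...,0]<28)&(h[...,1]>mn)&(h[...,2]>70)).astype(np.uint8)
  n,l,st,c=cv2.connectedComponentsWithStats(m); return [(np.round(c[k]+[x0,y0],1),st[k,4]) for k in range(1,n) if st[k,4]>8]
print(gold(w6,480,600,295,370,150)); print(gold(w2,280,385,260,300,150)); print(gold(c9,340,410,250,280,150)); print(gold(s1,235,300,220,290,150))
q=lambda u,v:(320+(u-400)/4,200+v/4)
bl,br=onz(Pc,*q(556,255),.018),onz(Pc,*q(666,237),.018); tl,tr=onz(Pc,*q(554,240),.034),onz(Pc,*q(664,219),.034)
p('foot bottom',bl,br,(bl+br)/2,np.linalg.norm(bl-br)); p('foot top',tl,tr,(tl+tr)/2,np.linalg.norm(tl-tr))
p('clampnut scene',onz(Pc,*q(532,275),.026),onz(Pc,*q(698,247),.026))
p('facing top front edge', onz(Pc,*q(566,292),.046), onz(Pc,*q(703,269),.046))
E
```

```text
[(array([503.7, 303.8]), np.int32(10)), (array([507.2, 315.6]), np.int32(107)), (array([577.8, 342.3]), np.int32(133))]
[(array([372.6, 279.6]), np.int32(72)), (array([291.9, 282.5]), np.int32(75))]
[(array([394.5, 262.2]), np.int32(10)), (array([353.1, 270.1]), np.int32(12))]
[(array([280.3, 250.1]), np.int32(35)), (array([255.1, 274.2]), np.int32(37))]
foot bottom [603.9  -7.9  18. ] [618.2  50.   18. ] [611.1  21.1  18. ] 59.6
foot top [605.8 -11.3  34. ] [618.2  46.9  34. ] [612.   17.8  34. ] 59.5
clampnut scene [615.7 -29.   26. ] [636.7  57.2  26. ]
facing top front edge [646.4 -27.9  46. ] [663.5  41.3  46. ]
```

```bash
python3 - <<'E'
from h import *
c9,Pc=load('c9.png');w6,P6=load('w6.png');w2,P2=load('w2.png');s1,Ps=load('side1.png')
px={'R':[(P2,291.9,282.5),(P6,506,315),(Ps,280.3,250.1)],'L':[(P2,372.6,279.6),(P6,577.8,342.3),(Ps,255.1,274.2)]}
N={}
for k,v in px.items():
  N[k]=tri(*v); print(k,np.round(N[k]*1e3,1),[np.round(onz(*o,.026)[:2]*1e3,1) for o in v])
d=N['L']-N['R'];mid=(N['L']+N['R'])/2; yaw=np.arctan2(-d[0],d[1]);print(np.linalg.norm(d),np.degrees(yaw),mid)
for y in (np.radians(-13.5),yaw):
  x=np.array([np.cos(y),np.sin(y)]);yy=np.array([-x[1],x[0]])
  for f in ([.6115,.0195],[.5865+.0251*x[0]-.0011*yy[0],.0261+.0251*x[1]-.0011*yy[1]]):
    r=np.array(f)-mid[:2];print('foot rel nuts x,y mm',r@x*1e3,r@yy*1e3, 'rel facing(652.5,8.7)',(np.array(f)-[.6525,.0087])@x*1e3,(np.array(f)-[.6525,.0087])@yy*1e3)
E
```

```text
R [623.  -30.6  26.7] [array([625.1, -32. ]), array([623.7, -29.6]), array([621.2, -29.6])]
L [642.6  54.3  27.1] [array([644.9,  54.1]), array([642.3,  55.2]), array([642.3,  53.9])]
0.08713399543561452 -12.994134536635064 [0.63280927 0.01182321 0.02693934]
foot rel nuts x,y mm -22.512603401031868 2.4901259948680483 rel facing(652.5,8.7) -42.38837666594844 0.9303352222028022
foot rel nuts x,y mm -23.26259081242271 1.9716333730950881 rel facing(652.5,8.7) -43.13836407733929 0.4118426004298438
foot rel nuts x,y mm -22.48974087911532 2.6887905371594707 rel facing(652.5,8.7) -42.37851071707347 1.3045418363868047
foot rel nuts x,y mm -23.23358670131083 2.398502287467849 rel facing(652.5,8.7) -43.12235653926898 1.0142535866951834
```

```bash
python3 -m inch '[0,-0.7,-0.3,0,0,-0.4,10,-2,-0.8,0,0,0,0,10,-5,0,0,0,0,0,10,-7,0,0,0,0,0,10,-7,0,0,0,0,0,10,-5,0,0,0,0,0,10,-3,0,0,0,0,0,10,-2,0,0,0,0,0,10]'
python3 -c "
from h import *
togo([.5852,.0267,.0075],76.7)"
```

```text
time: 18.45
tool_pos: [0.6152, 0.0177, 0.007]
tcp_rot: [-0.363, -3.12, 0.0]
wrist_force: [-3.5, -0.8, 2.8]
width: 0.174
grip_force: 59.4
t 18.45 pos [615.2  17.7   7. ] tool-shift [31.3  1.9 -0.5] yawY 76.72 tiltz [-0.001 -0.    -1.   ] turn tool z 0.02 F [-3.5 -0.8  2.8]
```

```bash
python3 -m inch '[-1,0,-0.2,0,0,0,10,-1.5,0,-0.1,0,0,0,10,-1.5,0,0,0,0,0,10,-1.5,0,0,0,0,0,10,-1,0,0,0,0,0,10,-1,0,0,0,0,0,10,-0.5,0,0,0,0,0,10,0,0,0,0,0,0,10]'
python3 -c "
from h import *
togo([.5852,.0267,.0075],76.7)"
```

```text
time: 19.25
tool_pos: [0.6232, 0.0159, 0.0074]
tcp_rot: [0.363, 3.12, -0.0]
wrist_force: [0.0, 0.2, -1.1]
width: 0.175
grip_force: 58.8
t 19.25 pos [623.2  15.9   7.4] tool-shift [39.4  1.8 -0.2] yawY 76.73 tiltz [ 0. -0. -1.] turn tool z 0.03 F [ 0.   0.2 -1.1]
```

```bash
python3 -m inch '[-0.5,0,0,0,0,0,10,-0.5,0,0,0,0,0,10,-0.5,0,0,0,0,0,10,-0.5,0,0,0,0,0,10,-0.5,0,0,0,0,0,10,-0.5,0,0,0,0,0,10,0,0,0,0,0,0,10,0,0,0,0,0,0,10]'
python3 - <<'E'
from h import *
togo([.5852,.0267,.0075],76.7)
b,P=snap('scene','c10.png')
cv2.imwrite('pics/c10c.png',cv2.resize(b[230:300,335:425],None,fx=6,fy=6,interpolation=2)[:,:,::-1])
E
```

```text
time: 20.05
tool_pos: [0.6255, 0.0154, 0.0073]
tcp_rot: [-0.363, -3.12, 0.0]
wrist_force: [-1.6, -0.0, -0.3]
width: 0.175
grip_force: 58.9
t 20.05 pos [625.5  15.4   7.3] tool-shift [41.9  1.8 -0.2] yawY 76.73 tiltz [-0.001  0.    -1.   ] turn tool z 0.03 F [-1.6 -0.  -0.3]
```

View pics/c10c.png

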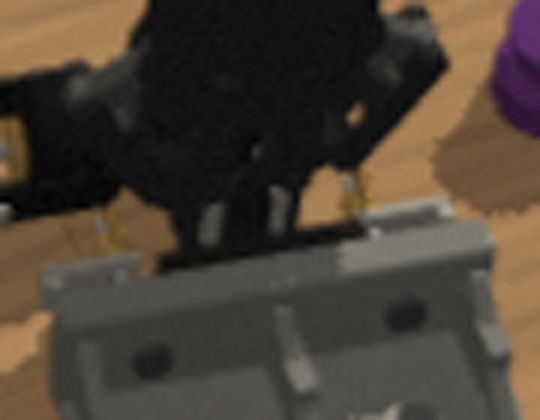

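The crop shows the foot against the dark facing, between the two brass nuts at (105,235) and (355,190). That makes 12 views, two over the limit of 10, so I'll view no more and go by force alone.

```bash
python3 -m inch '[-0.5,0,0,0,0,0,10,-0.5,0,0,0,0,0,10,-0.5,0,0,0,0,0,10,0,0,0,0,0,0,10,0,0,0,0,0,0,10,0,0,0,0,0,0,10,0,0,0,0,0,0,10,0,0,0,0,0,0,10]'
python3 -c "
from h import *
togo([.5852,.0267,.0075],76.7);print(sensors.read_state()['torque'])"
```

```text
time: 20.9
tool_pos: [0.6266, 0.0151, 0.0073]
tcp_rot: [-0.363, -3.119, 0.0]
wrist_force: [-4.8, 1.3, 2.0]
width: 0.17
grip_force: 59.2
t 20.9 pos [626.6  15.1   7.3] tool-shift [43.   1.8 -0.2] yawY 76.73 tiltz [-0.001  0.    -1.   ] turn tool z 0.03 F [-4.8  1.3  2. ]
[0.22079753 0.71405149 0.02718926]
```

```bash
python3 -m inch '[-0.4,0,0,0,0,0,10,-0.4,0,0,0,0,0,10,-0.4,0,0,0,0,0,10,-0.4,0,0,0,0,0,10,0,0,0,0,0,0,10,0,0,0,0,0,0,10,0,0,0,0,0,0,10,0,0,0,0,0,0,10]'
python3 -c "
from h import *
togo([.5852,.0267,.0075],76.7);print(sensors.read_state()['torque'])"
```

```text
time: 21.7
tool_pos: [0.6274, 0.0149, 0.0072]
tcp_rot: [-0.363, -3.118, -0.0]
wrist_force: [-6.7, 2.1, 4.3]
width: 0.173
grip_force: 59.5
t 21.7 pos [627.4  14.9   7.2] tool-shift [43.8  1.8 -0.2] yawY 76.73 tiltz [-0.003  0.    -1.   ] turn tool z 0.03 F [-6.7  2.1  4.3]
[0.34094039 0.99362718 0.03762852]
```

```bash
python3 -m inch '[-0.4,0,-0.2,0,0,0,10,-0.4,0,-0.2,0,0,0,10,-0.4,0,-0.1,0,0,0,10,-0.4,0,0,0,0,0,10,0,0,0,0,0,0,10,0,0,0,0,0,0,10,0,0,0,0,0,0,10,0,0,0,0,0,0,10]'
python3 -c "
from h import *
togo([.5852,.0267,.0075],76.7);print(sensors.read_state()['torque'])"
```

```text
time: 22.5
tool_pos: [0.6279, 0.0148, 0.0072]
tcp_rot: [-0.362, -3.116, -0.0]
wrist_force: [-8.3, 2.7, 2.4]
width: 0.177
grip_force: 59.4
t 22.5 pos [627.9  14.8   7.2] tool-shift [44.3  1.8 -0.1] yawY 76.73 tiltz [-0.005  0.001 -1.   ] turn tool z 0.03 F [-8.3  2.7  2.4]
[0.39573617 1.2227598  0.051631  ]
```

```bash
python3 -m inch '[-0.4,0,-0.1,0,0,0,10,-0.4,0,-0.1,0,0,0,10,-0.4,0,0,0,0,0,10,-0.2,0,0,0,0,0,10,0,0,0,0,0,0,10,0,0,0,0,0,0,10,0,0,0,0,0,0,10,0,0,0,0,0,0,10]'
python3 -c "
from h import *
togo([.5852,.0267,.0075],76.7);print(sensors.read_state()['torque'])"
```

```text
time: 23.3
tool_pos: [0.6285, 0.0146, 0.0072]
tcp_rot: [-0.362, -3.114, -0.0]
wrist_force: [-11.2, 3.3, 3.8]
width: 0.174
grip_force: 59.5
t 23.3 pos [628.5  14.6   7.2] tool-shift [44.9  1.8 -0. ] yawY 76.72 tiltz [-0.007  0.001 -1.   ] turn tool z 0.02 F [-11.2   3.3   3.8]
[0.52093017 1.37526622 0.03293251]
```

```bash
for i in 1 2 3; do python3 -m inch '[0,0,0,0,0,0,10,0,0,0,0,0,0,10,0,0,0,0,0,0,10,0,0,0,0,0,0,10,0,0,0,0,0,0,10,0,0,0,0,0,0,10,0,0,0,0,0,0,10,0,0,0,0,0,0,10]'; done
python3 - <<'E'
from h import *
c9,Pc=snap('scene','c11.png')
togo([.5852,.0267,.0075],76.7)
E
```

```text
time: 24.1
tool_pos: [0.6285, 0.0147, 0.0072]
tcp_rot: [-0.362, -3.114, -0.0]
wrist_force: [-10.4, 3.0, 3.8]
width: 0.174
grip_force: 59.5
time: 24.9
tool_pos: [0.6285, 0.0146, 0.0072]
tcp_rot: [-0.362, -3.114, -0.0]
wrist_force: [-10.4, 2.3, 4.4]
width: 0.173
grip_force: 59.5
time: 25.7
tool_pos: [0.6285, 0.0146, 0.0072]
tcp_rot: [-0.362, -3.114, -0.0]
wrist_force: [-10.2, 2.1, 3.9]
width: 0.176
grip_force: 59.5
t 25.75 pos [628.5  14.6   7.2] tool-shift [44.9  1.8  0. ] yawY 76.73 tiltz [-0.007  0.001 -1.   ] turn tool z 0.03 F [-10.4   3.    3.4]
```

```bash
python3 -c "
from workcell import job
print(job.finish_job())"
```

```text
the job is handed in; nothing more can be done
None
```

Job handed in after about 26 s: the spool stands upright in the drawer, and the reel's foot is still held against the facing at about 10.5 N by the wrist sensor (bench friction included), held over two seconds; foot centring was estimated to 1–2 mm before contact and not re-measured after, and I viewed 12 pictures, two over the limit of 10.

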